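Load the seal engraver from the rocking tray

ROBOT

A 7-joint arm with a two-finger parallel gripper is mounted at the origin on the work surface. World frame = base frame: x ahead of the robot, y to its left, z up, the work surface at z = 0. Lengths are in m, angles in rad, forces in N, time in s.
With the tool pointing down it reaches from about 0.425 to 0.875 m from the base axis. Payload 9.9 kg.
Tool frame: the origin (TCP) lies at the very end of the fingers, on their centre line; the grasp point (between the pads) lies 19 mm behind it; z points along the fingers, y is the line along which they close (so a half turn about z gives the same grasp; the last joint's range is limited). The gripper opens to 85 mm and grips with 20 to 120 N. Pads are 22 mm wide; open, the fingers measure 114 mm over their backs; the gripper's body (76 mm by 85 mm) begins 54 mm behind the grasp point. The pads swing forward as they close: fully open they stand 13 mm farther back than shut.
Start: joints at [1.03, 0.576, 0.025, 1.437, -0.015, 1.129, -0.057], TCP at [0.298, -0.606, 0.231] pointing down, gripper open.
Joint ranges: [-2.76, 2.76], [-0.34, 2.15], [-1.52, 1.57], [0.19, 2.46], [-1.09, 4.23], [0.17, 1.99], [-2.82, 2.82]. Speed limits (rad/s): [2.22, 2.22, 3.01, 3.01, 3.14, 3.14, 3.14].

INTERFACE

Orientations are given as a unit quaternion [x, y, z, w].
In Python, from bench import read_state, eyes, job, finder gives the robot as it stands.
- The arm moves only by the tool carry_out, never from a script. Its argument "moves" is a list of rows, each a list of 4 numbers: the shift along the tool's x, y, z in m, then the turn about the tool's z in rad. A call has 1 to 12 rows; each row shifts and turns the commanded pose from where the row before left it, along the tool's axes as they then stand; what a row does not reach is not made up. A row lasts 1/10 s, in which the tool goes at most 50 mm and 8.59 degrees, less where a joint would pass 70% of its speed; a pose out of reach is approached as far as the arm can. A call is refused whole if a number of a shift passes 0.05 or a number of a turn 0.15, either way. A call with a gripper value outside its range is refused whole. "claw" is the finger opening in m, from 0 to 0.0854, set as the call begins (left out, the last holds). The fingers move at their own pace and stop on an object; the grip force is fixed at half the most. Time passes only in rows, so rows that do not move let the fingers close. It gives the time, the measured TCP pose, the force, the opening and the grip force at its end, in the units of the state.
- read_state(): the state, without advancing time (a new reading comes with each control period).
- eyes.camera(name): name is "side" or "top" or "wrist"; returns (picture, depth): 420x560x3 uint8, blue, green, red; 420x560 float32, m along the optical axis (not along the pixel's ray), 0 where there is no reading.
- eyes.get_calibration(name): a dict with "fovy" (degrees; the focal length in pixels is half the picture's height over the tangent of half this angle, whatever the lens; pixels are square), "cx", "cy" (the principal point, pixels), "position" and "orientation" of the camera in the world; the wrist camera has in their place "T_tool_cam" (4x4, takes a point from camera to tool coordinates, whose origin is the TCP and whose axes are the flange's). Camera axes: x right, y down, z forward; pixel columns grow to the right and rows downward; lengths in m; the calibration is good to about 2 mm. A picture is of the moment at which its call begins: read the wrist's pose just before it. get_calibration takes no time and is no camera call.
- job.sign_off(): hands the job in; it is judged then, once.
Trained networks look in the newest picture that a camera, given by its name, has taken for a name from the list of things; names that differ only in an ending like _2 or _b are one class to them, and where a whole thing is asked for, a point or a joint stands for the part that bears it (a point fixed in the world has none). Each returns a list of dicts, best first, with "p" (0 to 1); they miss things now and then, are a little off and sometimes report something else, mostly with a low value. They report only what shows in the picture. A call takes as long as a camera call. They do not tell look-alikes from the thing itself.
- finder.recognise(camera, thing): "rect" ([left, top, right, bottom] in pixels, round what is visible of it).
- finder.masks_of(camera, thing): "mask" (420x560 bool, what is visible of it) and "rect" ([left, top, right, bottom] in pixels, round what is visible of it).
The state is a dict: "clock": time; "joint_positions": joint angles; "qvel": joint speeds; "tau": joint torques, N m; "tool_pos": TCP position; "orientation": TCP orientation; "contact_force": force on the tool from outside, world axes, zero at the start; "torque": the same for the moment, N m; "width": opening from 0.0 (shut) to 1.0 (fully open); "grip_force": force on a finger pad.
Only numpy, scipy, OpenCV 4.12 (cv2) and the standard library are available. Lean on these libraries where they do the work, as an engineer would, in place of code of your own. Each camera call takes 0.05 s, during which the arm holds its last target. There are 200 camera calls.

TASK

Draw the engraver's carriage fully out from under its amber hood, take out the finished dark red stone and lay it on the maroon mat. Then tip each blank seal stone out of its tight pocket in the wooden tray by pressing down its near end (at the brass dot), and lay all the blanks flat inside the carriage, none on another; with all of them loaded, push the carriage fully home under the hood. Leave the other things on the bench where they are.

Things in the scene. Friction and masses are not known exactly. Their poses are not given: they have to be found in the camera images.
- tray: Fixed dark wooden block 106 (x) x 161 (y) x 51 mm tall, origin at the centre of its underside; x runs along its four pockets, away from the robot. Pockets 82 x 29 mm, at y = -57, -19, 19, 57 mm; any may hold any blank or be empty. A blank lies along x in its pocket, top 1 mm below the tray's top, no room for fingers. A brass dot on the rim marks each pocket's press end (-x).
- nest1 (a joint): tip angle (rad) of the black cradle under the blank in the pocket at tray y = -57 mm: 0 level, 0.65 fully tipped. It pivots across mid-length, 38 mm above the table, with a 6 mm lip at its -x end. Press the blank down 20 to 24 mm from its middle towards -x with closed fingers, 3 to 10 N, to 14 mm below the tray's top: it tips, the +x end rises 17 mm above the tray's top and stays up.
- nest2 (a joint): as nest1, for the pocket at tray y = -19 mm
- nest3 (a joint): as nest1, for the pocket at tray y = 19 mm
- nest4 (a joint): as nest1, for the pocket at tray y = 57 mm
- blank1: Blank seal stone, pale pink-beige with a slightly darker band, square bar 70 x 24 x 24 mm, about 0.11 kg; origin at its centre, x along its length (both ends alike but for the band, 18 mm to the +x side). Absent in some starts. Starts lying in one of the tray's pockets.
- blank2: Blank seal stone, grey-green with a slightly darker band, square bar 70 x 24 x 24 mm, about 0.11 kg; origin at its centre, x along its length (both ends alike but for the band, 18 mm to the +x side). Absent in some starts. Starts lying in one of the tray's pockets.
- blank3: Blank seal stone, amber-orange with a slightly darker band, square bar 70 x 24 x 24 mm, about 0.11 kg; origin at its centre, x along its length (both ends alike but for the band, 18 mm to the +x side). Absent in some starts. Starts lying in one of the tray's pockets.
- blank4: Blank seal stone, off-white with a slightly darker band, square bar 70 x 24 x 24 mm, about 0.11 kg; origin at its centre, x along its length (both ends alike but for the band, 18 mm to the +x side). Absent in some starts. Starts lying in one of the tray's pockets.
- finished: Finished dark red seal stone, same 70 x 24 x 24 mm bar, origin at its centre, x along its length; it starts lying crosswise in the carriage under the hood
- mat: Fixed maroon leather mat, 160 (x) x 120 (y) x 4 mm, origin at the centre of its underside
- machine: Fixed engraving machine on a bed 340 x 172 x 12 mm (machine x -180 to 160 mm), origin on the table, z up; x points from its open front to its grey control head (x 66 to 160 mm, 140 mm tall). A clear amber hood spans the bed from x = -52 to 66 mm, underside 54 and top 60 mm above the table. The carriage runs along x, in and out under the hood.
- carriage (a joint): how far the carriage is drawn out towards machine -x, m: 0 is fully home under the hood, 0.11 is fully out and clear of the hood; slides with about 1.5 N friction and stays where it is left
- carriage_in (a point): centre of the inner floor of the carriage, a black open tray with inside 91 (x) x 139 (y) mm, walls 4.5 mm thick rising 7.5 mm above this floor; axes as the machine's, moves with the carriage, 19.5 mm above the table. Three blanks fit side by side lying along x at 46 mm spacing.
- carriage_handle (a point): top centre of the carriage's red upright handle, 14 (machine x) x 44 (y) x 38 mm tall, top 54 mm above the table, 95 mm in front (-x) of the carriage's centre; can be pinched front to back from above
- seal_pink: Bystander, to be left alone: carved seal, pink, 26 x 26 x 69 mm, standing; origin at its underside
- seal_green: Bystander, to be left alone: carved seal, grey-green, 26 x 26 x 69 mm, standing; origin at its underside
- paste_jar: Bystander, to be left alone: small blue jar, 52 mm across, 40 mm tall; origin at its underside
- tape: Bystander, to be left alone: roll of tan tape, 72 mm across, 18 mm tall; origin at its underside
- brush: Bystander, to be left alone: brush with a wooden handle and wide head, about 0.2 m long, lying; origin at its underside
- ink_pad: Bystander, to be left alone: black pad 70 x 50 x 18 mm; origin at its underside
Mind the look-alikes: they are no part of the job. What is meant by the tray is not blue, and is the smaller of those in its own colour.

How it is judged:
On the way, in this order (a step that is already met when the one before it is completed fails the run):
1. the carriage is drawn out (at least 95 mm) (value of joint carriage above 0.095 m), for 0.2 s.
2. the finished stone lies flat on the mat, its centre over the mat (x of finished in the frame of mat between -0.08 and 0.08 m and y of finished in the frame of mat between -0.06 and 0.06 m and height (world z) of finished between 0.01 and 0.022 m and angle between finished's own x axis and vertical between 1.45 and 1.69 rad), for 0.2 s.
3. every blank present lies flat in the drawn-out carriage (at least 80 mm out) (value of joint carriage above 0.08 m and x of blank1 in the frame of carriage_in between -0.042 and 0.042 m and y of blank1 in the frame of carriage_in between -0.066 and 0.066 m and z of blank1 in the frame of carriage_in between 0.006 and 0.018 m and angle between blank1's own x axis and vertical between 1.45 and 1.69 rad and x of blank2 in the frame of carriage_in between -0.042 and 0.042 m and y of blank2 in the frame of carriage_in between -0.066 and 0.066 m and z of blank2 in the frame of carriage_in between 0.006 and 0.018 m and angle between blank2's own x axis and vertical between 1.45 and 1.69 rad and x of blank3 in the frame of carriage_in between -0.042 and 0.042 m and y of blank3 in the frame of carriage_in between -0.066 and 0.066 m and z of blank3 in the frame of carriage_in between 0.006 and 0.018 m and angle between blank3's own x axis and vertical between 1.45 and 1.69 rad and x of blank4 in the frame of carriage_in between -0.042 and 0.042 m and y of blank4 in the frame of carriage_in between -0.066 and 0.066 m and z of blank4 in the frame of carriage_in between 0.006 and 0.018 m and angle between blank4's own x axis and vertical between 1.45 and 1.69 rad), for 0.2 s.
At the end, for the whole second after the job is handed in: The carriage is within 6 mm of fully home, every blank present lies flat (within about 7 degrees) on the carriage's floor inside its walls, the finished red stone lies flat on the mat with its centre over the mat, and all is at rest (all of step 2 and value of joint carriage below 0.006 m and x of blank1 in the frame of carriage_in between -0.042 and 0.042 m and y of blank1 in the frame of carriage_in between -0.066 and 0.066 m and z of blank1 in the frame of carriage_in between 0.006 and 0.018 m and angle between blank1's own x axis and vertical between 1.45 and 1.69 rad and x of blank2 in the frame of carriage_in between -0.042 and 0.042 m and y of blank2 in the frame of carriage_in between -0.066 and 0.066 m and z of blank2 in the frame of carriage_in between 0.006 and 0.018 m and angle between blank2's own x axis and vertical between 1.45 and 1.69 rad and x of blank3 in the frame of carriage_in between -0.042 and 0.042 m and y of blank3 in the frame of carriage_in between -0.066 and 0.066 m and z of blank3 in the frame of carriage_in between 0.006 and 0.018 m and angle between blank3's own x axis and vertical between 1.45 and 1.69 rad and x of blank4 in the frame of carriage_in between -0.042 and 0.042 m and y of blank4 in the frame of carriage_in between -0.066 and 0.066 m and z of blank4 in the frame of carriage_in between 0.006 and 0.018 m and angle between blank4's own x axis and vertical between 1.45 and 1.69 rad and linear speed of each of finished, blank1, blank2, blank3, blank4 below 0.02 m/s); the robot touches nothing.
It fails at once if a bystander is shifted by more than 30 mm (distance of any of seal_pink, seal_green, paste_jar, tape, brush, ink_pad from where it was at the start of the episode above 0.03 m).
Of blank1, blank2, blank3, blank4 only 2 to 3 are there at a start; the rules pass over those that are not, and their reading is None.
At some moment in a run one of finished may be knocked a few centimetres aside while the robot is not near it.
It also fails if it takes over 208 s, if anything falls off the work surface, if the arm or the gripper's body presses on something with over 40 N, if the wrist force passes 120 N, or if a joint passes its speed limit or range.

## Working session

There is one attempt and no reset: what is moved stays moved. The work goes in short steps, Python scripts to look and compute and a tool call to move; the robot and the scene stay as the last step left them, time stands still between calls to the robot, and variables do not carry over. Pictures are saved under pics/ and viewed, at most 14 in all, crops included, and the job is handed in when it is done.

Besides the shell and the picture viewer there is one more tool, called after "Emit:" as a command line: name --pt "numbers of a row" for each row, then --argument value for the rest. carry_out: Moves the arm, as the interface text tells. Its arguments: {"type":"object","properties":{"moves":{"type":"array","items":{"type":"array","items":{"type":"number"}}},"claw":{"type":"number"}},"required":["moves"]}

```bash
ls; mkdir -p pics; cat > h.py <<'E'
import numpy as np, cv2
from scipy.spatial.transform import Rotation as R
from bench import read_state, eyes, job, finder
def pose(cam):
    c=eyes.get_calibration(cam)
    if 'T_tool_cam' in c:
        s=read_state(); T=np.eye(4); T[:3,:3]=R.from_quat(s['orientation']).as_matrix(); T[:3,3]=s['tool_pos']
        T=T@np.array(c['T_tool_cam'])
    else:
        T=np.eye(4); T[:3,3]=c['position']; o=np.array(c['orientation'])
        T[:3,:3]=R.from_quat(o).as_matrix() if o.size==4 else o
    return c,T
def snap(cam,save=None):
    c,T=pose(cam); im,d=eyes.camera(cam)
    if save: cv2.imwrite('pics/'+save,im)
    f=im.shape[0]/2/np.tan(np.radians(c['fovy'])/2)
    v,u=np.mgrid[:im.shape[0],:im.shape[1]]
    P=np.stack([(u-c['cx'])/f*d,(v-c['cy'])/f*d,d],-1)@T[:3,:3].T+T[:3,3]
    P[d==0]=np.nan
    return im,P
def st():
    s=read_state(); print('t',round(s['clock'],2),'tcp',np.round(s['tool_pos'],4),'yaw x-axis',np.round(R.from_quat(s['orientation']).as_matrix()[:,0],3),'w',round(s['width'],3),'F',np.round(s['contact_force'],1))
E
python3 - <<'E'
from h import *
st()
for c in('top','side'):
    k=eyes.get_calibration(c);print(k)
    im,P=snap(c,c+'0.png'); np.save(c+'0.npy',P)
    for t in ['tray','finished','mat','machine','carriage','carriage_handle','blank1','blank2','blank3','blank4','ink_pad']:
        for r in finder.masks_of(c,t)[:3]:
            q=P[r['mask']]; print(t,round(r['p'],2),np.round(r['rect']),np.round(np.nanmedian(q,0),3),np.round(np.nanpercentile(q,[2,98],axis=0),3).tolist())
print(eyes.get_calibration('wrist'))
E
```

```text
pics
t 0.0 tcp [ 0.2976 -0.6054  0.2304] yaw x-axis [ 0.897  0.441 -0.   ] w 1.002 F [-0.   0.4 -0.2]
{'fovy': 42.38104706229355, 'cx': 281.6216344879802, 'cy': 211.82385855034775, 'position': array([0.38732599, 0.05667493, 1.48813938]), 'orientation': array([ 0.7159821 , -0.69781778,  0.01771298, -0.0103067 ])}
tray 0.83 [148. 252. 248. 331.] [0.231 0.262 0.049] [[0.144, 0.144, 0.003], [0.322, 0.376, 0.078]]
tray 0.82 [284. 144. 350. 197.] [ 0.555 -0.035  0.047] [[0.498, -0.129, -0.001], [0.618, 0.032, 0.057]]
tray 0.73 [373. 281. 446. 336.] [ 0.196 -0.304  0.037] [[0.133, -0.385, 0.007], [0.26, -0.222, 0.057]]
mat 0.64 [392. 188. 441. 257.] [ 0.431 -0.332  0.005] [[0.352, -0.393, -0.002], [0.509, -0.271, 0.011]]
machine 0.71 [178. 149. 234. 178.] [0.574 0.238 0.023] [[0.533, 0.186, 0.014], [0.616, 0.311, 0.058]]
machine 0.5 [129. 202. 157. 238.] [0.411 0.413 0.017] [[0.376, 0.381, -0.002], [0.446, 0.448, 0.023]]
carriage 0.79 [184. 146. 233. 181.] [0.575 0.239 0.023] [[0.532, 0.186, 0.013], [0.615, 0.31, 0.058]]
carriage_handle 0.62 [179. 147. 232. 176.] [0.575 0.238 0.023] [[0.533
[... 2395 characters left out ...]
.103  0.051] [[0.534, -0.118, 0.048], [0.6, -0.089, 0.054]]
blank4 0.64 [325. 218. 349. 236.] [ 0.565 -0.103  0.051] [[0.534, -0.118, 0.048], [0.6, -0.089, 0.054]]
ink_pad 0.61 [185. 164. 208. 176.] [0.406 0.405 0.018] [[0.372, 0.38, 0.003], [0.446, 0.442, 0.023]]
{'fovy': 66.85870357161805, 'cx': 284.12181336619733, 'cy': 209.67487428981175, 'T_tool_cam': array([[-2.78775928e-04, -9.55815483e-01, -2.93967148e-01,
         7.46405674e-02],
       [ 9.99999921e-01, -1.83428176e-04, -3.51918288e-04,
         1.21910087e-03],
       [ 2.82447091e-04, -2.93967223e-01,  9.55815459e-01,
        -1.42712151e-01],
       [ 0.00000000e+00,  0.00000000e+00,  0.00000000e+00,
         1.00000000e+00]])}
```

```bash
python3 - <<'E'
import cv2
a=cv2.imread('pics/top0.png');cv2.imwrite('pics/topA.png',cv2.resize(a[100:355,100:470],None,fx=2.15,fy=2.15,interpolation=cv2.INTER_CUBIC))
E
```

```text
(no output)
```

View pics/topA.png

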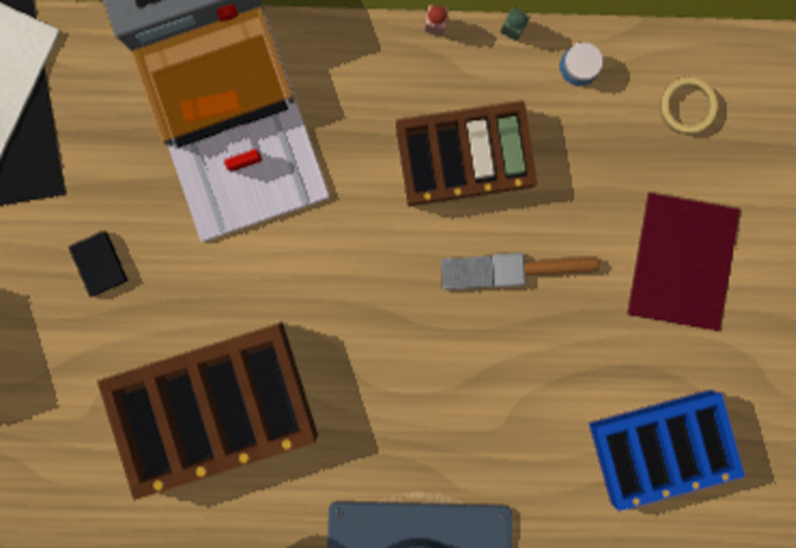

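The picture shows three four-pocket trays: a large brown one at top pixel (198,291), a small brown one at (317,170) and a blue one at (409,309). By the description the tray is the small brown one. It holds off-white and green blanks in its two right-hand pockets. The red handle is at (213,174), and the finished stone shows under the hood at (198,148).

```bash
cat >> h.py <<'E'
def rect(pts):
    (c,(w,h),a)=cv2.minAreaRect((np.asarray(pts)*1000).astype(np.float32)); b=cv2.boxPoints((c,(w,h),a))
    return np.round(c,1),np.round((w,h),1),round(a,1)
def sel(P,lo,hi,m=None):
    ok=np.all((P>lo)&(P<hi),-1)
    return ok if m is None else ok&m
def big(m):
    n,l,s,_=cv2.connectedComponentsWithStats(m.astype(np.uint8)); return l==1+np.argmax(s[1:,4]) if n>1 else m
E
python3 - <<'E'
from h import *
for c in('top','side'):
    P=np.load(c+'0.npy'); im=cv2.imread(f'pics/{c}0.png'); hsv=cv2.cvtColor(im,cv2.COLOR_BGR2HSV).astype(int)
    print(c)
    def go(n,m):
        m=big(m); q=P[m]; print(n,m.sum(),rect(q[:,:2]),'z',np.round(np.median(q[:,2]),4),'c',np.round(q.mean(0),3))
    red=((hsv[...,0]<6)|(hsv[...,0]>174))&(hsv[...,1]>150)&(hsv[...,2]>60)
    go('tray',sel(P,[.45,-.16,.044],[.66,.07,.06]))
    wh=(hsv[...,1]<110)&(hsv[...,2]>90)
    for lo,hi in((-.09,-.04),(-.13,-.087)): go('blank',sel(P,[.45,lo,.046],[.66,hi,.058],wh))
    go('bed',sel(P,[.3,.1,.008],[.7,.36,.019],(hsv[...,1]<60)&(hsv[...,2]>120)))
    go('hood',sel(P,[.5,.1,.055],[.9,.4,.066],(hsv[...,1]>100)&(hsv[...,0]>6)&(hsv[...,0]<30)))
    go('head',sel(P,[.5,.1,.13],[.9,.5,.15]))
    go('handle',sel(P,[.4,.1,.045],[.64,.36,.06],red))
    go('mat',sel(P,[.3,-.45,-.004],[.6,-.25,.012],((hsv[...,0]<6)|(hsv[...,0]>165))&(hsv[...,1]>150)))
    ys,xs=np.where(sel(P,[.48,-.2,.044],[.55,.07,.06],(hsv[...,0]>15)&(hsv[...,0]<35)&(hsv[...,1]>130)&(hsv[...,2]>140)))
    print('dots',np.round(P[ys,xs][:,:2],3).tolist()[:12])
E
python3 - <<'E'
import cv2
a=cv2.imread('pics/top0.png');cv2.imwrite('pics/traycrop.png',cv2.resize(a[135:205,275:360],None,fx=6,fy=6,interpolation=cv2.INTER_CUBIC))
E
```

```text
top
tray 1591 (array([559. , -48.1]), array([107. , 161.5]), 10.3) z 0.051 c [ 0.561 -0.059  0.051]
blank 221 (array([563. , -65.4]), array([69. , 24.3]), 10.2) z 0.0508 c [ 0.563 -0.065  0.051]
blank 204 (array([ 568. , -103.7]), array([68.4, 23. ]), 10.2) z 0.0507 c [ 0.568 -0.103  0.051]
bed 1954 (array([529. , 225.1]), array([125.8, 171.9]), 20.7) z 0.0126 c [0.517 0.223 0.013]
hood 2620 (array([645.7, 269.7]), array([119.8, 170.2]), 20.9) z 0.06 c [0.645 0.27  0.06 ]
head 2564 (array([744.4, 307.1]), array([ 96.3, 172.5]), 21.4) z 0.1402 c [0.743 0.306 0.14 ]
handle 75 (array([541.2, 228.8]), array([12.3, 41.8]), 21.3) z 0.0547 c [0.541 0.229 0.054]
mat 2407 (array([ 430. , -332.8]), array([121.1, 157.6]), 81.3) z 0.0048 c [ 0.43  -0.332  0.005]
dots [[0.525, -0.111], [0.526, -0.114], [0.523, -0.111], [0.523, -0.114], [0.52, -0.111], [0.516, -0.073], [0.517, -0.077], [0.513, -0.074], [0.514, -0.077], [0.51, -0.034], [0.51, -0.037], [0.51, -0.039]]
side
tray 1421 (array([558.3, -46.7]), array([110.8, 166.5]), 10.5) z 0.0512 c [ 0.558 -0.059  0.051]
blank 192 (array([557.5, -66.1]), array([86.2, 33.3]), 10.4) z 0.0509 c [ 0.56  -0.066  0.051]
blank 189 (array([ 565.3, -103.2]), array([80.1, 32.9]), 11.1) z 0.051 c [ 0.565 -0.104  0.051]
bed 1272 (array([567.4, 241.2]), array([214.6, 176.9]), 21.0) z 0.0134 c [0.526 0.216 0.013]
hood 1105 (array([643.4, 271.9]), array([124.3, 179.6]), 19.3) z 0.0613 c [0.642 0.266 0.061]
head 881 (array([742.6, 307. ]), array([ 98.7, 178.5]), 21.2) z 0.1415 c [0.738 0.297 0.141]
handle 72 (array([542.1, 231.4]), array([19.2, 47.9]), 23.3) z 0.0531 c [0.541 0.228 0.052]
mat 2747 (array([ 430. , -330.9]), array([121.1, 161.2]), 81.3) z 0.0049 c [ 0.42  -0.329  0.005]
dots [[0.502, 0.004], [0.504, 0.003], [0.5, 0.005], [0.503, -0.003], [0.496, -0.004], [0.499, -0.005], [0.509, -0.031], [0.506, -0.035], [0.512, -0.035], [0.507, -0.034], [0.507, -0.038], [0.509, -0.039]]
```

View pics/traycrop.png

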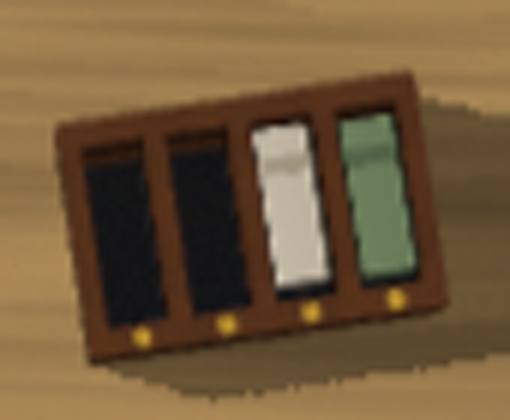

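Emit:
carry_out --pt "0 0 0 -0.148" --pt "0 0 0 -0.148" --pt "0 0 0 -0.148" --pt "0 0 0 -0.148" --pt "0 0 0 -0.148" --pt "0 0 0 -0.148" --pt "0 0 0 -0.148" --pt "0 0 0 -0.148" --pt "0 0 0 -0.148" --pt "0 0 0 -0.148"

```text
clock: 2.2
tool_pos: [0.2976, -0.6059, 0.2313]
orientation: [0.564, 0.826, -0.0, -0.0]
contact_force: [0.3, -0.6, 0.2]
width: 1.004
grip_force: 0.0
```

```bash
cat >> h.py <<'E'
def go(x,y,z,yaw=None):
    s=read_state(); M=R.from_quat(s['orientation']).as_matrix(); d=M.T@(np.array([x,y,z])-s['tool_pos'])
    w=np.degrees(np.arctan2(M[1,0],M[0,0])); st(); print('yaw',round(w,2),'tool shift mm',np.round(d*1000,1), 'tilt',np.round(M[2],3))
    if yaw is not None: print('turn',round(-np.radians((yaw-w+180)%360-180),4))
E
python3 -c "
from h import *
go(.541,.229,.14,111)"
```

```text
t 2.2 tcp [ 0.2976 -0.6059  0.2313] yaw x-axis [-0.363  0.932 -0.   ] w 1.004 F [ 0.3 -0.6  0.2]
yaw 111.31 tool shift mm [689.3 530.2  91.2] tilt [-0. -0. -1.]
turn 0.0054
```

Emit:
carry_out --pt "0.0345 0.0265 0 0" --pt "0.0345 0.0265 0 0" --pt "0.0345 0.0265 0 0" --pt "0.0345 0.0265 0 0" --pt "0.0345 0.0265 0 0" --pt "0.0345 0.0265 0 0" --pt "0.0345 0.0265 0 0" --pt "0.0345 0.0265 0 0" --pt "0.0345 0.0265 0 0" --pt "0.0345 0.0265 0 0" --claw 0.04

```text
clock: 3.2
tool_pos: [0.422, -0.1873, 0.2316]
orientation: [0.567, 0.824, -0.0, 0.0]
contact_force: [0.5, -0.2, -0.6]
width: 0.47
grip_force: 0.0
```

Emit:
carry_out --pt "0.0345 0.0265 0 0" --pt "0.0345 0.0265 0 0" --pt "0.0345 0.0265 0 0" --pt "0.0345 0.0265 0 0" --pt "0.0345 0.0265 0 0" --pt "0.0345 0.0265 0 0" --pt "0.0345 0.0265 0 0" --pt "0.0345 0.0265 0 0" --pt "0.0345 0.0265 0 0" --pt "0.0345 0.0265 0 0" --pt "0 0 0 0" --pt "0 0 0 0"

```text
clock: 4.4
tool_pos: [0.5454, 0.2293, 0.231]
orientation: [0.566, 0.825, -0.0, -0.0]
contact_force: [-0.5, -1.0, -1.2]
width: 0.469
grip_force: 0.0
```

```bash
python3 -c "
from h import *
go(.541,.229,.030,111)
im,P=snap('wrist','w1.png');hsv=cv2.cvtColor(im,cv2.COLOR_BGR2HSV).astype(int)
red=((hsv[...,0]<6)|(hsv[...,0]>174))&(hsv[...,1]>150)&(hsv[...,2]>60)
m=big(sel(P,[.4,.1,.046],[.64,.36,.06],red));q=P[m];print(m.sum(),rect(q[:,:2]),np.median(q[:,2]))
"
```

```text
t 4.4 tcp [0.5454 0.2293 0.231 ] yaw x-axis [-0.36   0.933  0.   ] w 0.469 F [-0.5 -1.  -1.2]
yaw 111.09 tool shift mm [  1.2  -4.2 201. ] tilt [ 0. -0. -1.]
turn 0.0016
485 (array([540.7, 233. ]), array([11.5, 42.6]), 21.2) 0.05436816618135942
```

View pics/w1.png

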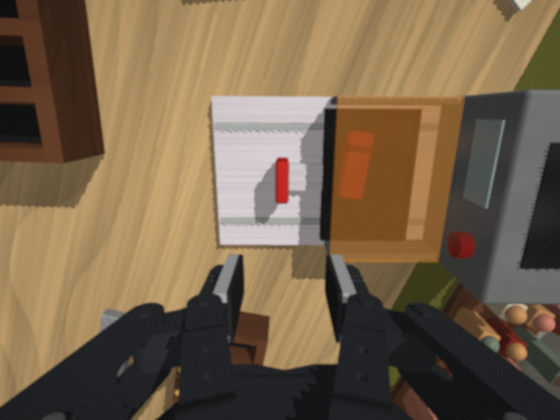

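The wrist view shows the red handle at pixel (283,180), on the fingers' centre line, and the stone at (357,165) under the hood. The descent is clear.

Emit:
carry_out --pt "0.003 -0.004 0.04 0" --pt "0 0 0.04 0" --pt "0 0 0.04 0" --pt "0 0 0.03 0" --pt "0 0 0.03 0" --pt "0 0 0.02 0" --pt "0 0 0 0" --pt "0 0 0 0"

```text
clock: 5.25
tool_pos: [0.5412, 0.2285, 0.0319]
orientation: [0.567, 0.824, -0.0, 0.0]
contact_force: [0.5, 1.1, 1.3]
width: 0.468
grip_force: 0.0
```

Emit:
carry_out --pt "0 0 0 0" --pt "0 0 0 0" --pt "0 0 0 0" --pt "0 0 0 0" --pt "0 0 0 0" --pt "0 0 0 0" --pt "0 0 0 0" --pt "0 0 0 0" --claw 0.0

```text
clock: 6.05
tool_pos: [0.5419, 0.2296, 0.0329]
orientation: [0.567, 0.824, 0.001, 0.001]
contact_force: [0.4, -0.9, 6.1]
width: 0.147
grip_force: 59.6
```

Emit:
carry_out --pt "0 -0.01 0 0" --pt "0 -0.01 0 0" --pt "0 -0.01 0 0" --pt "0 -0.01 0 0" --pt "0 -0.01 0 0" --pt "0 -0.01 0 0" --pt "0 -0.01 0 0" --pt "0 -0.01 0 0" --pt "0 -0.01 0 0" --pt "0 -0.01 0 0" --pt "0 -0.01 0 0" --pt "0 -0.001 0 0"

```text
clock: 7.25
tool_pos: [0.4476, 0.1941, 0.0332]
orientation: [0.568, 0.823, 0.01, 0.004]
contact_force: [39.7, 8.3, -30.9]
width: 0.148
grip_force: 62.0
```

Emit:
carry_out --pt "0 0 0 0" --pt "0 0 0 0" --pt "0 0 0 0" --pt "0 0 0 0" --pt "0 0 0 0" --claw 0.04

```text
clock: 7.75
tool_pos: [0.4367, 0.1897, 0.0314]
orientation: [0.566, 0.824, -0.0, -0.0]
contact_force: [-0.1, -0.4, 1.4]
width: 0.47
grip_force: 0.0
```

Emit:
carry_out --pt "0 0 -0.02 0" --pt "0 0 -0.03 0" --pt "0 0 -0.04 0" --pt "0 0 -0.04 0" --pt "0 0 -0.04 0" --pt "-0.04 0 0 0" --pt "-0.04 0 0 0" --pt "-0.02 0 0 0" --pt "0 0 0 0" --pt "0 0 0 0"

```text
clock: 8.75
tool_pos: [0.4726, 0.0965, 0.2012]
orientation: [0.567, 0.824, -0.0, -0.0]
contact_force: [-0.2, 1.1, 0.3]
width: 0.469
grip_force: 0.0
```

```bash
cat >> h.py <<'E'
def reds(c='wrist',save=None,zlo=.046,zhi=.06,sm=150,lo=(.3,.1),hi=(.66,.36)):
    im,P=snap(c,save);hsv=cv2.cvtColor(im,cv2.COLOR_BGR2HSV).astype(int)
    red=((hsv[...,0]<8)|(hsv[...,0]>170))&(hsv[...,1]>sm)
    m=big(sel(P,[*lo,zlo],[*hi,zhi],red));q=P[m]
    print(c,m.sum(),rect(q[:,:2]) if m.any() else '',np.median(q[:,2]))
    return im,P
E
python3 -c "
from h import *
st()
for c in('wrist','top'):
  im,P=reds(c,c+'2.png'); 
  hsv=cv2.cvtColor(im,cv2.COLOR_BGR2HSV).astype(int)
  red=((hsv[...,0]<8)|(hsv[...,0]>170))&(hsv[...,1]>120)
  m=big(sel(P,[.4,.1,.040],[.66,.36,.0475],red));q=P[m];print(m.sum(),rect(q[:,:2]),np.median(q[:,2]))
  r=finder.masks_of(c,'finished')
  for k in r[:2]: q=P[k['mask']]; print(k['p'],k['rect'],np.nanmedian(q,0),rect(q[q[:,2]>.036][:,:2]) if (q[:,2]>.036).any() else '')
"
```

```text
t 8.75 tcp [0.4726 0.0965 0.2012] yaw x-axis [-0.357  0.934  0.   ] w 0.469 F [-0.2  1.1  0.3]
wrist 811 (array([446.2, 196.1]), array([13. , 42.7]), 22.0) 0.054325778595597396
2470 (array([513.5, 239.1]), array([24.7, 70.2]), 14.5) 0.04300560978526538
0.66 [360.8, 8.6, 412.9, 101.8] [0.51109474 0.23946121 0.04278421] (array([513.4, 239.1]), array([25. , 70.2]), 14.0)
0.3 [288.5, 1.9, 467.9, 162.4] [0.53887265 0.21808065 0.01945864] (array([446.8, 196.3]), array([13.8, 42.6]), 21.2)
top 75 (array([446.6, 193.6]), array([12.6, 43.3]), 21.5) 0.053892667800927274
170 (array([513.4, 240.5]), array([24.7, 62.2]), 14.6) 0.04306086953088195
0.74 [143.3, 63.6, 241.1, 219.3] [0.661651   0.27382803 0.06092838] (array([615. , 257.3]), array([372.7, 172.6]), 21.0)
0.67 [194.9, 175.2, 221.9, 194.4] [0.51184885 0.24208747 0.04217958] (array([504.3, 207.7]), array([127. ,  45.2]), 77.0)
```

View pics/wrist2.png

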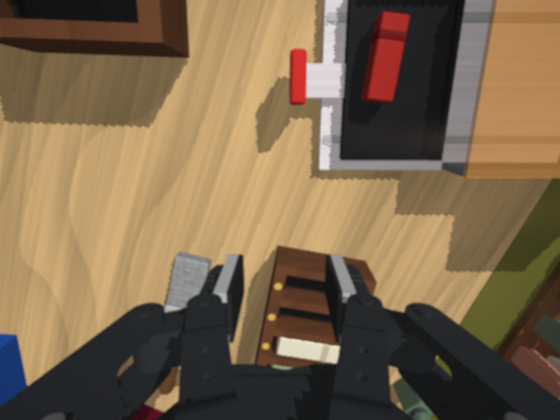

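The red stone, at pixel (388,57), lies in the drawn-out carriage, about 10° askew. Its top measures 43 mm, as expected. The handle moved about 101 mm and then met the stop.

Emit:
carry_out --pt "0 0 0 0.11" --pt "0 0 0 0" --claw 0.045

```text
clock: 9.15
tool_pos: [0.4728, 0.0973, 0.2013]
orientation: [0.611, 0.791, 0.0, -0.0]
contact_force: [-0.5, 0.4, 0.6]
width: 0.527
grip_force: 0.0
```

```bash
python3 -c "
from h import *
go(.5135,.239,.029,104.5)"
```

```text
t 9.15 tcp [0.4728 0.0973 0.2013] yaw x-axis [-0.253  0.968  0.   ] w 0.527 F [-0.5  0.4  0.6]
yaw 104.64 tool shift mm [126.8  75.2 172.3] tilt [ 0. -0. -1.]
turn 0.0025
```

Emit:
carry_out --pt "0.04 0.025 0 0" --pt "0.04 0.025 0 0" --pt "0.04 0.02 0 0" --pt "0.007 0.005 0.03 0" --pt "0 0 0.04 0" --pt "0 0 0.04 0" --pt "0 0 0.03 0" --pt "0 0 0.02 0" --pt "0 0 0.012 0" --pt "0 0 0 0" --pt "0 0 0 0"

```text
clock: 10.25
tool_pos: [0.5137, 0.2388, 0.03]
orientation: [0.611, 0.792, 0.0, 0.0]
contact_force: [0.4, 0.7, -0.0]
width: 0.524
grip_force: 0.0
```

Emit:
carry_out --pt "0 0 0 0" --pt "0 0 0 0" --pt "0 0 0 0" --pt "0 0 0 0" --pt "0 0 0 0" --pt "0 0 0 0" --claw 0.0

```text
clock: 10.85
tool_pos: [0.5143, 0.2388, 0.0308]
orientation: [0.611, 0.792, 0.001, 0.001]
contact_force: [-1.1, -0.1, 5.8]
width: 0.263
grip_force: 59.0
```

Emit:
carry_out --pt "0 0 -0.02 0" --pt "0 0 -0.03 0" --pt "0 0 -0.04 0" --pt "0 0 -0.04 0" --pt "0 0 -0.03 0" --pt "0 0 0 0"

```text
clock: 11.45
tool_pos: [0.5153, 0.2397, 0.1944]
orientation: [0.611, 0.792, 0.004, 0.002]
contact_force: [-0.1, -0.1, -1.2]
width: 0.265
grip_force: 59.3
```

```bash
python3 -c "
from h import *
go(.43,-.332,.014,104.5)"
```

```text
t 11.45 tcp [0.5153 0.2397 0.1944] yaw x-axis [-0.253  0.967  0.002] w 0.265 F [-0.1 -0.1 -1.2]
yaw 104.66 tool shift mm [-531.7 -228.7  177.7] tilt [ 0.002  0.008 -1.   ]
turn 0.0028
```

Emit:
carry_out --pt "-0.02 -0.008 0 0" --pt "-0.04 -0.017 0 0" --pt "-0.045 -0.02 0 0" --pt "-0.045 -0.02 0 0" --pt "-0.045 -0.02 0 0" --pt "-0.045 -0.02 0 0" --pt "-0.045 -0.02 0 0" --pt "-0.045 -0.02 0 0" --pt "-0.045 -0.02 0 0" --pt "-0.045 -0.02 0 0" --pt "-0.045 -0.02 0 0" --pt "-0.04 -0.015 0 0"

```text
clock: 12.65
tool_pos: [0.4268, -0.3086, 0.1891]
orientation: [0.612, 0.791, -0.0, -0.0]
contact_force: [0.4, 0.7, -0.8]
width: 0.264
grip_force: 59.3
```

Emit:
carry_out --pt "-0.027 -0.009 0 0" --pt "0 0 0.04 0" --pt "0 0 0.04 0" --pt "0 0 0.04 0" --pt "0 0 0.03 0" --pt "0 0 0 0" --pt "0 0 0 0"

```text
clock: 13.35
tool_pos: [0.4265, -0.3341, 0.0395]
orientation: [0.611, 0.792, 0.0, -0.0]
contact_force: [0.5, 0.2, -0.8]
width: 0.26
grip_force: 59.2
```

```bash
python3 -c "
from h import *
go(.43,-.332,.0155,104.5)"
```

```text
t 13.35 tcp [ 0.4265 -0.3341  0.0395] yaw x-axis [-0.254  0.967  0.001] w 0.26 F [ 0.5  0.2 -0.8]
yaw 104.69 tool shift mm [ 1.1  3.9 24. ] tilt [ 0.001 -0.001 -1.   ]
turn 0.0033
```

Emit:
carry_out --pt "0 0 0.01 0" --pt "0 0 0.01 0" --pt "0 0 0.004 0" --pt "0 0 0 0" --pt "0 0 0 0"

```text
clock: 13.85
tool_pos: [0.4266, -0.3345, 0.0158]
orientation: [0.611, 0.792, -0.0, 0.0]
contact_force: [-1.2, 1.5, 4.6]
width: 0.264
grip_force: 60.0
```

Emit:
carry_out --pt "0 0 0 0" --pt "0 0 0 0" --pt "0 0 0 0" --pt "0 0 0 0" --pt "0 0 -0.02 0" --pt "0 0 -0.03 0" --pt "0 0 -0.04 0" --pt "0 0 -0.04 0" --pt "0 0 -0.04 0" --pt "0 0 0 0" --claw 0.045

```text
clock: 14.85
tool_pos: [0.4291, -0.3355, 0.1903]
orientation: [0.611, 0.792, 0.0, 0.004]
contact_force: [0.7, 0.6, -1.0]
width: 0.525
grip_force: 0.0
```

```bash
python3 -c "
from h import *
im,P=snap('top','top3.png')
for k in finder.masks_of('top','finished')[:2]: q=P[k['mask']]; print(k['p'],np.round(k['rect']),np.nanmedian(q,0))
a=np.radians(10.3);t=np.array([.559,-.0481]);X=np.array([np.cos(a),np.sin(a)]);Y=np.array([-X[1],X[0]])
for y in(-.057,-.019): print(t+X*-.022+Y*y, t+X*.024+Y*y)
go(*(t-X*.022-Y*.057),.09,100.3)"
```

```text
0.78 [406. 215. 436. 230.] [ 0.42685832 -0.33342057  0.02858948]
0.2 [181. 151. 245. 214.] [0.53124258 0.22039891 0.02003372]
[ 0.54754626 -0.1081151 ] [ 0.59280497 -0.09989019]
[ 0.54075177 -0.07072746] [ 0.58601048 -0.06250256]
t 14.95 tcp [ 0.4267 -0.3347  0.186 ] yaw x-axis [-0.253  0.968 -0.002] w 0.525 F [ 0.3  0.3 -0.5]
yaw 104.64 tool shift mm [188.8 174.1  95.8] tilt [-0.002  0.001 -1.   ]
turn 0.0758
```

Emit:
carry_out --pt "0 0 0 0.076" --pt "0.033 0.026 0 0" --pt "0.033 0.026 0 0" --pt "0.033 0.026 0 0" --pt "0.033 0.026 0 0" --pt "0.033 0.026 0 0" --pt "0.034 0.027 0 0" --pt "0 0 0.04 0" --pt "0 0 0.04 0" --pt "0 0 0.02 0" --pt "0 0 0 0" --claw 0.0

```text
clock: 16.05
tool_pos: [0.5424, -0.1099, 0.0812]
orientation: [0.64, 0.768, -0.002, -0.003]
contact_force: [-0.6, -0.7, -0.0]
width: -0.001
grip_force: 0.0
```

```bash
python3 -c "
from h import *
go(.547,-.108,.050,100.3)
snap('wrist','w3.png')"
```

```text
t 16.05 tcp [ 0.5424 -0.1099  0.0812] yaw x-axis [-0.18   0.984  0.003] w -0.001 F [-0.6 -0.7 -0. ]
yaw 100.36 tool shift mm [ 1.   5.1 31.1] tilt [ 0.003 -0.007 -1.   ]
turn 0.0011
```

View pics/w3.png

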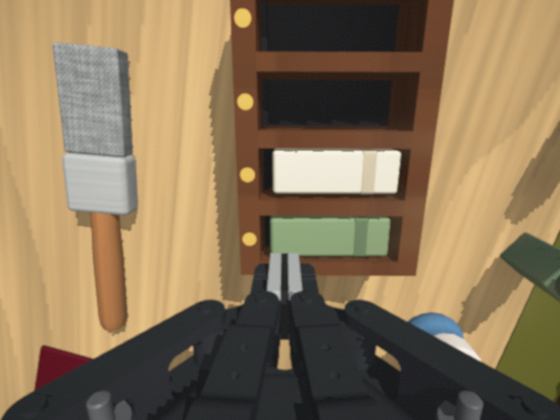

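The wrist view shows the green blank at pixel (330,237), with its brass dot at (250,239). The closed fingertips are at column 285, over its near end, so I'll press there.

Emit:
carry_out --pt "0.001 0.005 0.01 0" --pt "0 0 0.01 0" --pt "0 0 0.01 0" --pt "0 0 0.004 0" --pt "0 0 0.003 0" --pt "0 0 0.002 0" --pt "0 0 0 0" --pt "0 0 0 0"

```text
clock: 16.9
tool_pos: [0.5484, -0.1083, 0.0463]
orientation: [0.641, 0.768, -0.001, -0.001]
contact_force: [-6.4, 1.6, 5.2]
width: -0.003
grip_force: 4.9
```

Emit:
carry_out --pt "0 0 0.002 0" --pt "0 0 0.002 0" --pt "0 0 0.002 0" --pt "0 0 0.002 0" --pt "0 0 0.002 0" --pt "0 0 0 0" --pt "0 0 0 0"

```text
clock: 17.6
tool_pos: [0.5471, -0.1085, 0.0389]
orientation: [0.641, 0.768, -0.002, -0.001]
contact_force: [-21.5, 2.8, 45.0]
width: -0.003
grip_force: 32.4
```

Emit:
carry_out --pt "0 0 -0.01 0" --pt "0 0 -0.03 0" --pt "0 0 -0.04 0" --pt "0 0 -0.04 0" --pt "-0.04 -0.02 0 0" --pt "-0.04 -0.02 0 0" --pt "0 0 0 0" --pt "0 0 0 0" --claw 0.045

```text
clock: 18.4
tool_pos: [0.5246, -0.1959, 0.1564]
orientation: [0.642, 0.767, -0.0, 0.0]
contact_force: [0.2, -0.2, -0.7]
width: 0.527
grip_force: 0.0
```

```bash
cat >> h.py <<'E'
t0=np.array([.559,-.0481]); a0=np.radians(10.3); X0=np.array([np.cos(a0),np.sin(a0)]); Y0=np.array([-X0[1],X0[0]])
def tray(P,y,y2=.010):
    q=P.reshape(-1,3); l=np.c_[(q[:,:2]-t0)@X0,(q[:,:2]-t0)@Y0,q[:,2]]*1000
    for x in range(-36,40,6):
        k=l[(abs(l[:,0]-x)<3)&(abs(l[:,1]-y)<8)&(l[:,2]>0)]; print(x,len(k),np.round(np.median(k[:,2]),1) if len(k) else '',end=' | ')
    k=l[(l[:,2]>54)&(l[:,2]<75)&(abs(l[:,1]-y)<19)&(abs(l[:,0])<50)]
    if len(k): print('\nraised',len(k),'x',np.round(np.percentile(k[:,0],[2,98]),1),'y',np.round(np.percentile(k[:,1],[2,98]),1),'zmax',k[:,2].max())
E
python3 -c "
from h import *
st(); im,P=snap('wrist','w4.png'); tray(P,-57); im,P=snap('top'); tray(P,-57); tray(P,-19)
im,P=snap('side'); tray(P,-57)"
```

```text
t 18.4 tcp [ 0.5246 -0.1959  0.1564] yaw x-axis [-0.176  0.984 -0.   ] w 0.527 F [ 0.2 -0.2 -0.7]
-36 185 5.3 | -30 179 30.8 | -24 184 35.6 | -18 195 40.1 | -12 204 44.7 | -6 209 49.3 | 0 224 53.7 | 6 236 58.7 | 12 246 63.0 | 18 206 66.3 | 24 107 60.7 | 30 90 53.3 | 36 87 48.8 | 
raised 1406 x [ 0.7 28. ] y [-65.1 -42.6] zmax 68.89300136238278
-36 14 8.1 | -30 15 30.7 | -24 14 34.3 | -18 15 40.2 | -12 13 44.0 | -6 14 49.1 | 0 14 54.6 | 6 13 58.7 | 12 16 62.6 | 18 14 67.1 | 24 11 62.6 | 30 10 52.9 | 36 9 51.6 | 
raised 151 x [-47.1  44.9] y [-74.2 -39. ] zmax 73.47933615900627
-36 15 30.1 | -30 13 50.3 | -24 14 51.4 | -18 13 49.6 | -12 15 51.8 | -6 11 50.9 | 0 15 50.9 | 6 12 50.9 | 12 13 49.2 | 18 14 50.6 | 24 14 49.1 | 30 14 51.1 | 36 7 51.1 | 
raised 68 x [-47.3  48.8] y [-36.7  -1.8] zmax 59.88833418629591
-36 0  | -30 0  | -24 4 39.6 | -18 6 39.8 | -12 21 45.8 | -6 13 50.0 | 0 19 53.4 | 6 16 57.9 | 12 16 62.5 | 18 6 60.1 | 24 1 50.7 | 30 2 50.5 | 36 1 50.7 | 
raised 90 x [-35.   23.6] y [-72.8 -41.4] zmax 66.46046816554363
```

View pics/w4.png

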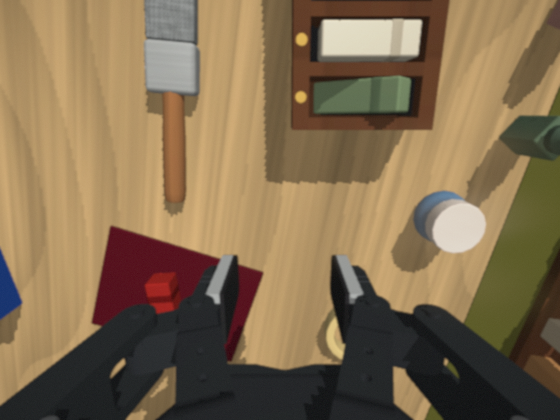

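The wrist view shows the green blank, at pixel (362,96), fully tipped. Its far end is at 68.9 mm. The finished stone sits on the mat at (162,290).

Emit:
carry_out --pt "0 0 0 0.143" --pt "0 0 0 0.143" --pt "0 0 0 0.143" --pt "0 0 0 0.143" --pt "0 0 0 0.143" --pt "0 0 0 0.143" --pt "0 0 0 0.143" --pt "0 0 0 0.143" --pt "0 0 0 0.143" --pt "0 0 0 0.143" --pt "0 0 0 0.141" --pt "0 0 0 0"

```text
clock: 19.75
tool_pos: [0.5257, -0.1928, 0.1562]
orientation: [0.996, 0.09, -0.0, -0.0]
contact_force: [-0.5, 0.2, 0.0]
width: 0.525
grip_force: 0.0
```

```bash
python3 -c "
from h import *
go(.5857,-.0997,.0515,10.3)"
```

```text
t 19.75 tcp [ 0.5257 -0.1928  0.1562] yaw x-axis [ 0.984  0.179 -0.   ] w 0.525 F [-0.5  0.2  0. ]
yaw 10.32 tool shift mm [ 75.7 -80.8 104.8] tilt [-0. -0. -1.]
turn 0.0004
```

Emit:
carry_out --pt "0.025 -0.027 0 0" --pt "0.025 -0.027 0 0" --pt "0.026 -0.027 0 0" --pt "0 0 0.03 0" --pt "0 0 0.03 0" --pt "0 0 0.02 0" --pt "0 0 0.01 0" --pt "0 0 0 0" --pt "0 0 0 0"

```text
clock: 20.65
tool_pos: [0.586, -0.1009, 0.067]
orientation: [0.996, 0.091, 0.0, -0.0]
contact_force: [-0.6, 0.3, -0.1]
width: 0.527
grip_force: 0.0
```

```bash
python3 -c "
from h import *
go(.5857,-.0997,.0515,10.3)"
```

```text
t 20.65 tcp [ 0.586  -0.1009  0.067 ] yaw x-axis [0.984 0.18  0.001] w 0.527 F [-0.6  0.3 -0.1]
yaw 10.4 tool shift mm [-0.1 -1.3 15.5] tilt [ 0.001  0.    -1.   ]
turn 0.0017
```

Emit:
carry_out --pt "0 -0.001 0.008 0" --pt "0 0 0.007 0" --pt "0 0 0 0" --pt "0 0 0 0"

```text
clock: 21.05
tool_pos: [0.5852, -0.1002, 0.0512]
orientation: [0.996, 0.09, -0.0, -0.0]
contact_force: [0.1, 0.1, -0.3]
width: 0.528
grip_force: 0.0
```

Emit:
carry_out --pt "0 0 0 0" --pt "0 0 0 0" --pt "0 0 0 0" --pt "0 0 0 0" --pt "0 0 0 0" --pt "0 0 0 0" --claw 0.0

```text
clock: 21.65
tool_pos: [0.5854, -0.1002, 0.0516]
orientation: [0.996, 0.09, 0.0, 0.0]
contact_force: [-0.7, 1.4, 6.2]
width: 0.26
grip_force: 59.0
```

Emit:
carry_out --pt "0 0 -0.01 0" --pt "0 0 -0.01 0" --pt "0 0 -0.01 0" --pt "0 0 -0.02 0" --pt "0 0 -0.03 0" --pt "0 0 -0.03 0" --pt "0 0 -0.03 0" --pt "0 0 0 0" --pt "0 0 0 0"

```text
clock: 22.55
tool_pos: [0.5854, -0.1002, 0.1923]
orientation: [0.996, 0.09, 0.001, 0.0]
contact_force: [0.2, -0.5, -0.8]
width: 0.261
grip_force: 58.9
```

```bash
python3 -c "
from h import *
st()
im,P=snap('side','side5.png'); s=read_state()
hsv=cv2.cvtColor(im,cv2.COLOR_BGR2HSV).astype(int)
g=(hsv[...,0]>40)&(hsv[...,0]<85)&(hsv[...,1]>40)
m=big(sel(P,[.48,-.2,.1],[.66,.0,.22],g)); q=P[m]-np.r_[s['tool_pos']]; l=np.c_[q[:,:2]@X0,q[:,:2]@Y0,q[:,2]]*1000
print(m.sum(),np.round(np.percentile(l,[1,50,99],axis=0),1)); print(rect(l[:,[0,2]]/1000))
cv2.imwrite('pics/s5.png',cv2.resize(im[90:290,220:440],None,fx=3,fy=3))
"
```

```text
t 22.55 tcp [ 0.5854 -0.1002  0.1923] yaw x-axis [0.984 0.179 0.002] w 0.261 F [ 0.2 -0.5 -0.8]
333 [[-52.5 -14.3 -37.6]
 [-26.4  -5.  -10.1]
 [  2.8  10.6  17. ]]
(array([-19.6, -10.9]), array([69.4, 28.4]), 35.6)
```

View pics/s5.png

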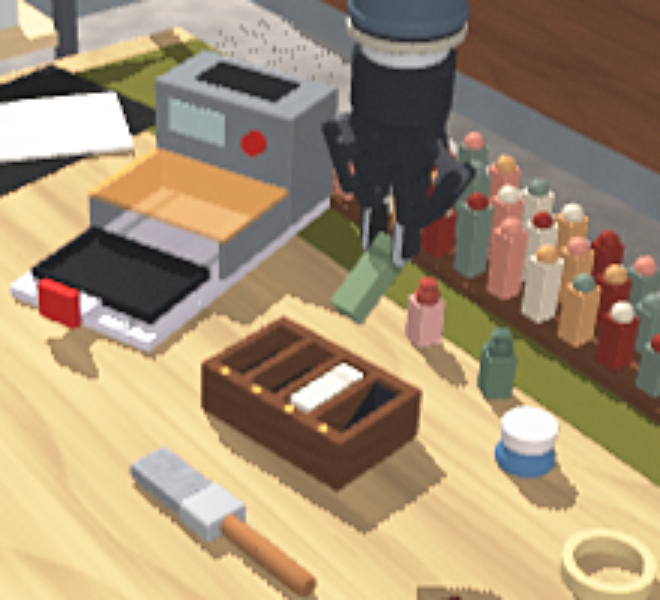

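The side view shows the green blank held by its far end at crop pixel (365,278), still tilted about 36°. I'll take it to the carriage, lower it until the low end touches and press it flat.

Emit:
carry_out --pt "0 0 0 -0.093" --pt "0 0 0 -0.093" --pt "0 0 0 0"

```text
clock: 22.9
tool_pos: [0.5845, -0.1002, 0.19]
orientation: [0.983, 0.183, -0.001, -0.0]
contact_force: [-0.2, -0.3, -1.8]
width: 0.26
grip_force: 58.9
```

```bash
python3 -c "
from h import *
go(.5478,.265,.08,21)"
```

```text
t 22.9 tcp [ 0.5845 -0.1002  0.19  ] yaw x-axis [ 0.933  0.359 -0.002] w 0.26 F [-0.2 -0.3 -1.8]
yaw 21.04 tool shift mm [  97.1 -353.8  110.3] tilt [-0.002 -0.001 -1.   ]
turn 0.0008
```

Emit:
carry_out --pt "0.008 -0.03 0 0" --pt "0.011 -0.04 0 0" --pt "0.011 -0.04 0 0" --pt "0.011 -0.04 0 0" --pt "0.011 -0.04 0 0" --pt "0.011 -0.04 0 0" --pt "0.011 -0.04 0 0" --pt "0.011 -0.04 0 0" --pt "0.008 -0.03 0 0" --pt "0.004 -0.014 0 0" --pt "0 0 0 0" --pt "0 0 0 0"

```text
clock: 24.1
tool_pos: [0.5494, 0.2633, 0.1908]
orientation: [0.984, 0.181, -0.0, 0.001]
contact_force: [-0.1, 0.4, -0.9]
width: 0.262
grip_force: 58.9
```

```bash
python3 -c "
from h import *
go(.5478,.265,.067,21)
im,P=reds('top'); reds('wrist','w6.png')"
```

```text
t 24.1 tcp [0.5494 0.2633 0.1908] yaw x-axis [ 0.935  0.356 -0.001] w 0.262 F [-0.1  0.4 -0.9]
yaw 20.84 tool shift mm [ -0.8  -2.3 123.8] tilt [-0.001  0.001 -1.   ]
turn -0.0028
top 0  nan
wrist 67 (array([447.3, 198.7]), array([12.1,  6.1]), 22.3) 0.05427351346015957
  return _methods._mean(a, axis=axis, dtype=dtype,
  ret = ret.dtype.type(ret / rcount)
```

View pics/w6.png

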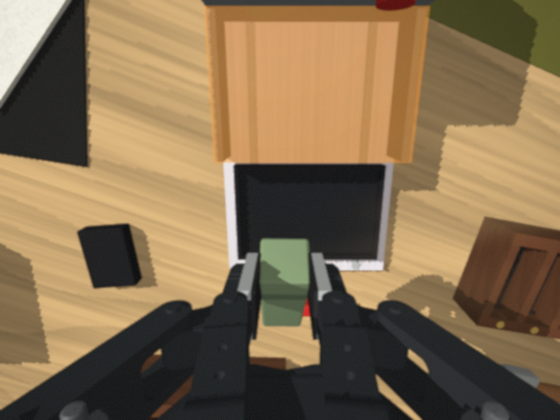

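The view shows the stone at (285,280), over the left half of the carriage, whose inside spans columns 237 to 385. The position fits the plan, so I'll descend.

Emit:
carry_out --pt "-0.001 -0.002 0.03 0" --pt "0 0 0.03 0" --pt "0 0 0.03 0" --pt "0 0 0.02 0" --pt "0 0 0.013 0" --pt "0 0 0 0" --pt "0 0 0 0"

```text
clock: 24.9
tool_pos: [0.5482, 0.2661, 0.069]
orientation: [0.983, 0.181, 0.0, 0.0]
contact_force: [0.2, 0.8, -1.4]
width: 0.263
grip_force: 58.9
```

Emit:
carry_out --pt "0 0 0.004 0" --pt "0 0 0.004 0" --pt "0 0 0.004 0" --pt "0 0 0.004 0" --pt "0 0 0 0"

```text
clock: 25.4
tool_pos: [0.5538, 0.2704, 0.0566]
orientation: [0.983, 0.182, 0.007, -0.003]
contact_force: [8.2, 3.7, 19.4]
width: 0.261
grip_force: 63.8
```

Emit:
carry_out --pt "0 0 -0.012 0" --pt "-0.01 0 -0.004 0" --pt "-0.01 0 0 0" --pt "0 0 0.006 0" --pt "0.003 0 0.005 0" --pt "0.004 0 0.005 0" --pt "0.004 0 0.005 0" --pt "0.003 0 0.005 0" --pt "0 0 0 0"

```text
clock: 26.3
tool_pos: [0.5436, 0.265, 0.0418]
orientation: [0.983, 0.182, 0.001, -0.0]
contact_force: [3.6, 0.6, 8.5]
width: 0.266
grip_force: 61.8
```

```bash
cat >> h.py <<'E'
mx=np.radians(21); XM=np.array([np.cos(mx),np.sin(mx)]); YM=np.array([-XM[1],XM[0]]); CI=np.array([.5353,.228])
def car(P,m,zlo=.02):
    q=P[m]; q=q[~np.isnan(q[:,0])]; q=q[q[:,2]>zlo]; l=np.c_[(q[:,:2]-CI)@XM,(q[:,:2]-CI)@YM,q[:,2]]*1000
    return np.round(np.percentile(l,[2,50,98],axis=0),1).tolist(), rect(l[:,:2]/1000)
E
python3 -c "
from h import *
st(); im,P=snap('side','s7.png');hsv=cv2.cvtColor(im,cv2.COLOR_BGR2HSV).astype(int)
g=(hsv[...,0]>40)&(hsv[...,0]<85)&(hsv[...,1]>40)
m=big(sel(P,[.48,.1,.02],[.62,.33,.12],g)); print(m.sum(),car(P,m))
cv2.imwrite('pics/s7.png',cv2.resize(im[90:240,200:380],None,fx=4,fy=4))
"
```

```text
t 26.3 tcp [0.5436 0.265  0.0418] yaw x-axis [0.934 0.357 0.002] w 0.266 F [3.6 0.6 8.5]
224 ([[-44.5, 15.2, 20.5], [-17.7, 24.0, 44.6], [20.5, 43.0, 58.4]], (array([-12.9,  30.3]), array([71.8, 54.9]), 38.8))
```

View pics/s7.png

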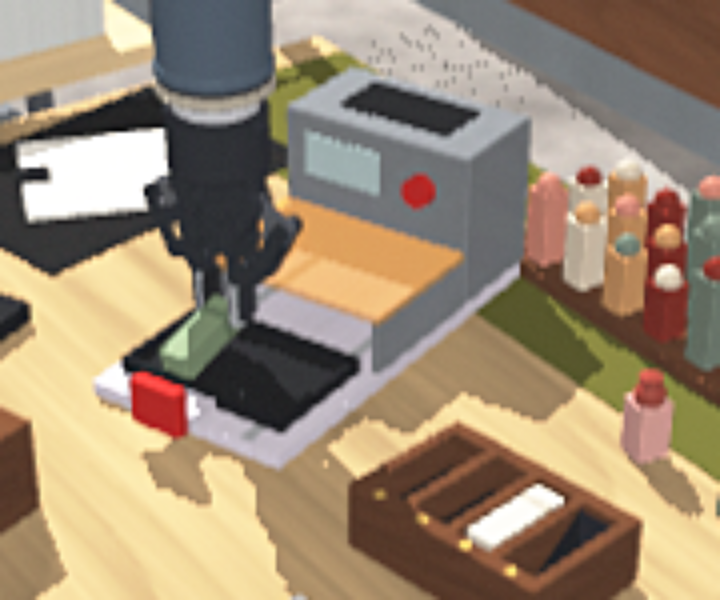

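The blank is turning down well, at crop pixel (200,335), with its low end near the front wall. I'll go on with the arc and release.

Emit:
carry_out --pt "0.003 0 0.004 0" --pt "0.002 0 0.004 0" --pt "0.002 0 0.003 0" --pt "0 0 0 0" --pt "0 0 0 0"

```text
clock: 26.85
tool_pos: [0.5497, 0.2673, 0.031]
orientation: [0.983, 0.182, 0.001, -0.0]
contact_force: [1.7, -0.4, 6.2]
width: 0.263
grip_force: 60.7
```

Emit:
carry_out --pt "0 0 0 0" --pt "0 0 0 0" --pt "0 0 0 0" --pt "0 0 0 0" --pt "0 0 -0.02 0" --pt "0 0 -0.03 0" --pt "0 0 -0.04 0" --pt "0 0 -0.04 0" --pt "0 0 0 0" --claw 0.04

```text
clock: 27.75
tool_pos: [0.5511, 0.2684, 0.1668]
orientation: [0.983, 0.182, 0.004, -0.001]
contact_force: [0.7, 0.8, -1.0]
width: 0.47
grip_force: 0.0
```

```bash
python3 -c "
from h import *
im,P=snap('wrist','w8.png')
hsv=cv2.cvtColor(im,cv2.COLOR_BGR2HSV).astype(int)
g=(hsv[...,0]>40)&(hsv[...,0]<85)&(hsv[...,1]>40)
m=big(sel(P,[.48,.1,.02],[.62,.33,.12],g)); print(m.sum(),car(P,m,.035)); q=P[m]; A=np.c_[q[:,:2]@np.c_[XM,YM],np.ones(len(q))][q[:,2]>.038]; print(np.linalg.lstsq(A,q[q[:,2]>.038][:,2],rcond=None)[0])
t1=t0-.022*X0-.0185*Y0; print(t1); go(*t1,.15,100.3)
"
```

```text
2078 ([[-37.2, 18.6, 39.6], [-1.3, 30.3, 43.0], [29.9, 41.6, 44.4]], (array([-4.3, 30.1]), array([24.2, 69.7]), 89.5))
[-0.00420731  0.00030196  0.04536711]
[ 0.54066237 -0.07023552]
t 27.8 tcp [0.5499 0.2677 0.1641] yaw x-axis [0.934 0.358 0.005] w 0.467 F [-0.8  0.5 -0.5]
yaw 20.95 tool shift mm [-129.5  312.4   13.1] tilt [ 0.005 -0.001 -1.   ]
turn -1.3849
```

View pics/w8.png

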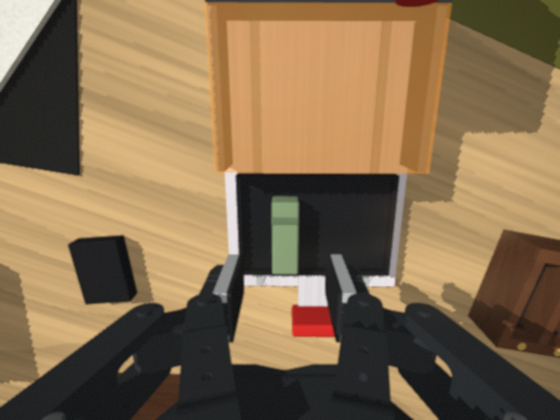

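Green lies flat at carriage (-4, +30) mm, pixel (285,235). White is next.

Emit:
carry_out --pt "-0.01 0.03 0 0" --pt "-0.016 0.04 0 0" --pt "-0.016 0.04 0 0" --pt "-0.017 0.04 0 0" --pt "-0.017 0.04 0 0" --pt "-0.017 0.04 0 0" --pt "-0.017 0.04 0 0" --pt "-0.015 0.032 0 0" --pt "-0.005 0.01 0 0" --claw 0.0

```text
clock: 28.7
tool_pos: [0.5372, -0.0757, 0.16]
orientation: [0.984, 0.179, -0.001, 0.001]
contact_force: [0.0, 0.2, -0.5]
width: 0.0
grip_force: 0.0
```

Emit:
carry_out --pt "0 0 0 -0.14" --pt "0 0 0 -0.14" --pt "0 0 0 -0.14" --pt "0 0 0 -0.14" --pt "0 0 0 -0.14" --pt "0 0 0 -0.14" --pt "0 0 0 -0.14" --pt "0 0 0 -0.14" --pt "0 0 0 -0.14" --pt "0 0 0 -0.125" --pt "0 0 0 0" --pt "0 0 0 0"

```text
clock: 29.9
tool_pos: [0.5384, -0.0704, 0.1606]
orientation: [0.642, 0.767, -0.0, -0.001]
contact_force: [0.3, -0.1, -0.3]
width: -0.002
grip_force: 0.0
```

```bash
python3 -c "
from h import *
go(.5405,-.0703,.0520,100.3)
"
```

```text
t 29.9 tcp [ 0.5384 -0.0704  0.1606] yaw x-axis [-0.176  0.984  0.001] w -0.002 F [ 0.3 -0.1 -0.3]
yaw 100.13 tool shift mm [ -0.4   2.2 108.6] tilt [ 0.001 -0.001 -1.   ]
turn -0.003
```

Emit:
carry_out --pt "0 0.002 0.04 0" --pt "0 0 0.03 0" --pt "0 0 0.02 0" --pt "0 0 0.01 0" --pt "0 0 0.005 0" --pt "0 0 0.003 0" --pt "0 0 0 0" --pt "0 0 0 0"

```text
clock: 30.7
tool_pos: [0.5412, -0.0706, 0.0541]
orientation: [0.641, 0.768, 0.0, 0.001]
contact_force: [-0.9, 1.5, 1.1]
width: -0.001
grip_force: 0.0
```

Emit:
carry_out --pt "0 0 0.003 0" --pt "0 0 0.002 0" --pt "0 0 0.002 0" --pt "0 0 0.002 0" --pt "0 0 0.002 0" --pt "0 0 0.002 0" --pt "0 0 0 0"

```text
clock: 31.4
tool_pos: [0.5376, -0.0713, 0.0394]
orientation: [0.641, 0.768, -0.002, -0.002]
contact_force: [-6.1, -1.4, 2.5]
width: 0.003
grip_force: 3.0
```

Emit:
carry_out --pt "0 0 0.001 0" --pt "0 0 0.001 0" --pt "0 0 0 0"

```text
clock: 31.7
tool_pos: [0.5377, -0.0714, 0.0384]
orientation: [0.641, 0.768, -0.002, -0.001]
contact_force: [-10.3, -1.3, 15.0]
width: -0.001
grip_force: 9.1
```

Emit:
carry_out --pt "0 0 -0.01 0" --pt "0 0 -0.03 0" --pt "0 0 -0.04 0" --pt "0 0 -0.04 0" --pt "-0.04 -0.02 0 0" --pt "-0.04 -0.02 0 0" --pt "0 0 0 0" --pt "0 0 0 0" --claw 0.04

```text
clock: 32.5
tool_pos: [0.5153, -0.1577, 0.1584]
orientation: [0.642, 0.767, 0.0, 0.0]
contact_force: [0.4, 0.8, 0.4]
width: 0.468
grip_force: 0.0
```

```bash
python3 -c "
from h import *
st(); im,P=snap('wrist','w9.png'); tray(P,-19);im,P=snap('top'); tray(P,-19)"
```

```text
t 32.5 tcp [ 0.5153 -0.1577  0.1584] yaw x-axis [-0.176  0.984 -0.   ] w 0.468 F [0.4 0.8 0.4]
-36 176 25.1 | -30 169 30.9 | -24 172 35.5 | -18 190 39.9 | -12 199 44.6 | -6 207 49.3 | 0 225 53.8 | 6 228 58.5 | 12 251 62.9 | 18 202 66.3 | 24 104 61.3 | 30 97 53.3 | 36 85 48.7 | 
raised 1394 x [ 0.2 28.1] y [-27.3  -4.6] zmax 69.01356284107437
-36 12 7.8 | -30 14 30.7 | -24 14 36.6 | -18 15 40.1 | -12 12 43.8 | -6 16 48.5 | 0 16 55.6 | 6 13 59.1 | 12 16 63.9 | 18 13 65.7 | 24 10 60.9 | 30 11 55.3 | 36 9 50.6 | 
raised 152 x [-45.9  47.1] y [-36.5  -1.1] zmax 72.72477868152683
```

Emit:
carry_out --pt "0 0 0 0.143" --pt "0 0 0 0.143" --pt "0 0 0 0.143" --pt "0 0 0 0.143" --pt "0 0 0 0.143" --pt "0 0 0 0.143" --pt "0 0 0 0.143" --pt "0 0 0 0.143" --pt "0 0 0 0.143" --pt "0 0 0 0.143" --pt "0 0 0 0.138" --pt "0 0 0 0"

```text
clock: 33.8
tool_pos: [0.5163, -0.1546, 0.1582]
orientation: [0.996, 0.092, 0.0, -0.0]
contact_force: [-0.1, -0.1, 0.5]
width: 0.467
grip_force: 0.0
```

```bash
python3 -c "
from h import *
go(.5786,-.0628,.0515,10.3)"
```

```text
t 33.8 tcp [ 0.5163 -0.1546  0.1582] yaw x-axis [0.983 0.182 0.   ] w 0.467 F [-0.1 -0.1  0.5]
yaw 10.51 tool shift mm [ 78.  -78.8 106.8] tilt [ 0. -0. -1.]
turn 0.0037
```

Emit:
carry_out --pt "0.026 -0.026 0 0.004" --pt "0.026 -0.026 0 0" --pt "0.026 -0.027 0 0" --pt "0 0 0.03 0" --pt "0 0 0.03 0" --pt "0 0 0.02 0" --pt "0 0 0.01 0" --pt "0 0 0 0" --pt "0 0 0 0" --claw 0.045

```text
clock: 34.7
tool_pos: [0.5787, -0.0644, 0.0689]
orientation: [0.996, 0.09, 0.0, -0.0]
contact_force: [-1.1, -0.1, 0.9]
width: 0.527
grip_force: 0.0
```

```bash
python3 -c "
from h import *
go(.5786,-.0628,.0515,10.3)"
```

```text
t 34.7 tcp [ 0.5787 -0.0644  0.0689] yaw x-axis [0.984 0.18  0.001] w 0.527 F [-1.1 -0.1  0.9]
yaw 10.34 tool shift mm [ 0.1 -1.6 17.4] tilt [ 0.001 -0.    -1.   ]
turn 0.0007
```

Emit:
carry_out --pt "0 -0.001 0.008 0" --pt "0 0 0.008 0" --pt "0 0 0 0" --pt "0 0 0 0"

```text
clock: 35.1
tool_pos: [0.5779, -0.0637, 0.0522]
orientation: [0.996, 0.089, -0.0, -0.0]
contact_force: [-0.7, -0.2, -0.5]
width: 0.523
grip_force: 0.0
```

Emit:
carry_out --pt "0 0 0 0" --pt "0 0 0 0" --pt "0 0 0 0" --pt "0 0 0 0" --pt "0 0 0 0" --pt "0 0 0 0" --claw 0.0

```text
clock: 35.7
tool_pos: [0.5782, -0.0636, 0.0526]
orientation: [0.996, 0.089, 0.0, -0.0]
contact_force: [-1.7, 1.7, 5.0]
width: 0.261
grip_force: 58.9
```

Emit:
carry_out --pt "0 0 -0.01 0" --pt "0 0 -0.01 0" --pt "0 0 -0.01 0" --pt "0 0 -0.02 0" --pt "0 0 -0.03 0" --pt "0 0 -0.03 0" --pt "0 0 -0.03 0" --pt "0 0 0 0" --pt "0 0 0 -0.093" --pt "0 0 0 -0.093" --pt "0 0 0 0" --pt "0 0 0 0"

```text
clock: 36.9
tool_pos: [0.5778, -0.0639, 0.1922]
orientation: [0.984, 0.18, -0.0, -0.0]
contact_force: [0.1, 0.3, 0.0]
width: 0.26
grip_force: 58.7
```

```bash
python3 -c "
from h import *
t=CI+.008*XM-.030*YM; print(t); go(*t,.067,21)
im,P=snap('top','top10.png')
for k in finder.masks_of('top','finished')[:2]: q=P[k['mask']]; print(k['p'],np.round(k['rect']),np.nanmedian(q,0))"
```

```text
[0.55351968 0.20285953]
t 36.9 tcp [ 0.5778 -0.0639  0.1922] yaw x-axis [ 0.935  0.354 -0.   ] w 0.26 F [0.1 0.3 0. ]
yaw 20.73 tool shift mm [  71.8 -258.   125.2] tilt [-0. -0. -1.]
turn -0.0047
0.83 [406. 215. 436. 229.] [ 0.42696208 -0.33419401  0.02728459]
0.52 [198. 170. 213. 198.] [0.52208645 0.25172813 0.04258245]
```

Emit:
carry_out --pt "0.01 -0.035 0 -0.005" --pt "0.011 -0.04 0 0" --pt "0.011 -0.04 0 0" --pt "0.011 -0.04 0 0" --pt "0.011 -0.04 0 0" --pt "0.01 -0.035 0 0" --pt "0.008 -0.028 0 0" --pt "0 0 0.03 0" --pt "0 0 0.03 0" --pt "0 0 0.03 0" --pt "0 0 0 0" --pt "0 0 0 0"

```text
clock: 38.2
tool_pos: [0.5521, 0.2029, 0.1025]
orientation: [0.983, 0.184, -0.0, 0.0]
contact_force: [-0.3, -0.0, -0.7]
width: 0.256
grip_force: 58.8
```

```bash
python3 -c "
from h import *
t=CI+.008*XM-.030*YM; print(t); go(*t,.066,21)"
```

```text
[0.55351968 0.20285953]
t 38.2 tcp [0.5521 0.2029 0.1025] yaw x-axis [ 0.933  0.361 -0.001] w 0.256 F [-0.3 -0.  -0.7]
yaw 21.15 tool shift mm [ 1.4  0.6 36.5] tilt [-0.001  0.    -1.   ]
turn 0.0026
```

Lower to touch, then the arc (22 mm forward, 33 mm down).

Emit:
carry_out --pt "0.001 0 0.02 0" --pt "0 0 0.016 0" --pt "0.001 0 0.004 0" --pt "0.003 0 0.004 0" --pt "0.004 0 0.004 0" --pt "0.003 0 0.004 0" --pt "0.003 0 0.004 0" --pt "0.003 0 0.004 0" --pt "0 0 0 0"

```text
clock: 39.1
tool_pos: [0.5724, 0.2115, 0.0455]
orientation: [0.983, 0.184, 0.004, -0.001]
contact_force: [2.8, 2.9, 8.6]
width: 0.263
grip_force: 59.7
```

Emit:
carry_out --pt "0.002 0 0.004 0" --pt "0.002 0 0.004 0" --pt "0.001 0 0.003 0" --pt "0 0 0 0" --pt "0 0 0 0"

```text
clock: 39.6
tool_pos: [0.5769, 0.2133, 0.0348]
orientation: [0.983, 0.184, 0.004, -0.001]
contact_force: [2.9, 3.1, 6.8]
width: 0.259
grip_force: 59.8
```

Emit:
carry_out --pt "0 0 0.003 0" --pt "0 0 0.001 0" --pt "0 0 0 0"

```text
clock: 39.9
tool_pos: [0.5774, 0.2133, 0.031]
orientation: [0.983, 0.184, 0.004, -0.001]
contact_force: [4.4, 1.8, 8.7]
width: 0.257
grip_force: 60.0
```

Emit:
carry_out --pt "0 0 0 0" --pt "0 0 0 0" --pt "0 0 0 0" --pt "0 0 0 0" --pt "0 0 -0.02 0" --pt "0 0 -0.03 0" --pt "0 0 -0.04 0" --pt "0 0 -0.04 0" --pt "0 0 0 0" --claw 0.04

```text
clock: 40.8
tool_pos: [0.5761, 0.2123, 0.1627]
orientation: [0.983, 0.184, 0.004, -0.001]
contact_force: [0.8, 0.2, 0.3]
width: 0.467
grip_force: 0.0
```

```bash
python3 -c "
from h import *
im,P=snap('wrist','w11.png')
hsv=cv2.cvtColor(im,cv2.COLOR_BGR2HSV).astype(int)
l=np.dstack([(P[...,:2]-CI)@XM,(P[...,:2]-CI)@YM])
for n,a,b in(('green',.01,.06),('white',-.06,-.005)):
  m=big((abs(l[...,0])<.05)&(l[...,1]>a)&(l[...,1]<b)&(P[...,2]>.036)&(P[...,2]<.056))
  q=P[m]; print(n,m.sum(),car(P,m,.036),np.linalg.lstsq(np.c_[l[m],np.ones(m.sum())],q[:,2],rcond=None)[0])
"
```

```text
green 1661 ([[-27.2, 18.1, 37.9], [5.0, 30.2, 42.9], [29.9, 41.3, 44.4]], (array([-3.8, 29.8]), array([24.5, 68.3]), 90.0)) [-0.01164803  0.03415488  0.0417519 ]
white 2011 ([[-32.0, -41.9, 40.6], [4.0, -30.4, 43.0], [35.6, -18.9, 44.4]], (array([  1.3, -30.7]), array([23.9, 70. ]), 89.6)) [-0.00711273  0.00671677  0.0431042 ]
```

View pics/w11.png

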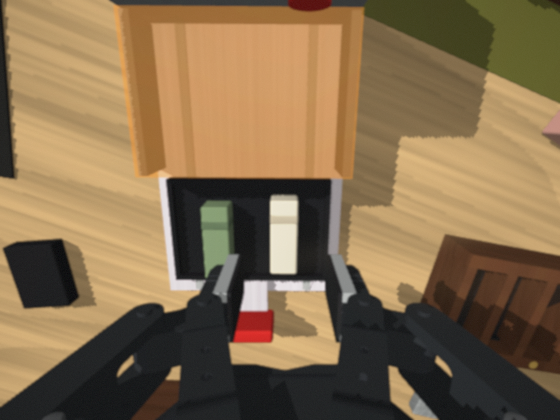

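Both blanks lie flat, with green at (218,237) and white at (284,237). Now I'll push the handle home with closed fingers.

```bash
python3 -c "
from h import *
go(.409,.1805,.032,21)"
```

```text
t 40.85 tcp [0.5749 0.2117 0.1601] yaw x-axis [0.933 0.361 0.005] w 0.468 F [-0.5  0.1 -0.5]
yaw 21.17 tool shift mm [-166.7  -30.8  127.2] tilt [ 0.005 -0.    -1.   ]
turn 0.003
```

Emit:
carry_out --pt "-0.04 -0.008 0 0" --pt "-0.04 -0.008 0 0" --pt "-0.04 -0.008 0 0" --pt "-0.04 -0.006 0 0" --pt "-0.006 -0.001 0 0" --pt "0 0 0 0" --pt "0 0 0 0" --claw 0.0

```text
clock: 41.55
tool_pos: [0.4085, 0.1804, 0.157]
orientation: [0.983, 0.184, 0.0, -0.0]
contact_force: [0.2, -0.2, 0.0]
width: 0.001
grip_force: 0.0
```

Emit:
carry_out --pt "0 0 0.04 0" --pt "0 0 0.04 0" --pt "0 0 0.03 0" --pt "0 0 0.018 0" --pt "0 0 0 0" --pt "0 0 0 0"

```text
clock: 42.15
tool_pos: [0.4082, 0.1802, 0.029]
orientation: [0.983, 0.184, -0.0, 0.0]
contact_force: [-0.0, -0.5, -0.4]
width: -0.001
grip_force: 0.0
```

Emit:
carry_out --pt "0.01 0 0 0" --pt "0.008 0 0 0" --pt "0.006 0 0 0" --pt "0.01 0 0 0" --pt "0.01 0 0 0" --pt "0.01 0 0 0" --pt "0.01 0 0 0" --pt "0.01 0 0 0" --pt "0.01 0 0 0" --pt "0.01 0 0 0" --pt "0.01 0 0 0" --pt "0 0 0 0"

```text
clock: 43.35
tool_pos: [0.5064, 0.2188, 0.0294]
orientation: [0.983, 0.184, 0.001, -0.001]
contact_force: [0.7, 0.1, 0.7]
width: -0.002
grip_force: 0.0
```

```bash
python3 -c "
from h import *
st(); im,P=reds('top','top12.png')
t=np.array([.4464,.1948])+.110*XM; print('home handle',t)"
```

```text
t 43.35 tcp [0.5064 0.2188 0.0294] yaw x-axis [0.932 0.361 0.002] w -0.002 F [0.7 0.1 0.7]
top 0  nan
home handle [0.54909385 0.23422047]
  return _methods._mean(a, axis=axis, dtype=dtype,
  ret = ret.dtype.type(ret / rcount)
```

Emit:
carry_out --pt "0.008 0 0 0" --pt "0.008 0 0 0" --pt "0.005 0 0 0" --pt "0.003 0 0 0" --pt "0.003 0 0 0" --pt "0 0 0 0" --pt "0 0 0 0"

```text
clock: 44.1
tool_pos: [0.53, 0.2276, 0.0294]
orientation: [0.983, 0.184, 0.0, -0.0]
contact_force: [-0.3, 0.1, -0.9]
width: 0.003
grip_force: 0.0
```

Emit:
carry_out --pt "0.003 0 0 0" --pt "0.003 0 0 0" --pt "0 0 0 0" --pt "0 0 0 0"

```text
clock: 44.5
tool_pos: [0.533, 0.2286, 0.029]
orientation: [0.983, 0.184, -0.002, 0.001]
contact_force: [-8.0, -1.9, 4.5]
width: 0.002
grip_force: 4.4
```

Emit:
carry_out --pt "0.003 0 0 0" --pt "0.003 0 0 0" --pt "0 0 0 0"

```text
clock: 44.8
tool_pos: [0.533, 0.2283, 0.0283]
orientation: [0.983, 0.184, -0.008, 0.002]
contact_force: [-26.2, -9.4, 18.7]
width: -0.002
grip_force: 13.7
```

Emit:
carry_out --pt "-0.02 0 0 0" --pt "-0.03 0 0 0" --pt "-0.01 0 -0.03 0" --pt "0 0 -0.04 0" --pt "0 0 -0.04 0" --pt "0 0.04 -0.04 0" --pt "0 0.04 0 0" --pt "0 0.04 0 0" --pt "0 0.04 0 0" --pt "0 0 0 0" --pt "0 0 0 0"

```text
clock: 45.9
tool_pos: [0.5415, 0.0643, 0.1747]
orientation: [0.983, 0.183, 0.0, -0.0]
contact_force: [0.6, 1.7, -0.5]
width: 0.003
grip_force: 0.0
```

```bash
python3 -c "
from h import *
st(); im,P=reds('top','top13.png')
for k in finder.masks_of('top','finished')[:2]: q=P[k['mask']]; print(k['p'],np.round(k['rect']),np.nanmedian(q,0),rect(q[q[:,2]>.02][:,:2]))
cv2.imwrite('pics/t13.png',cv2.resize(im[100:355,100:470],None,fx=2.15,fy=2.15))"
```

```text
t 45.9 tcp [0.5415 0.0643 0.1747] yaw x-axis [0.933 0.359 0.   ] w 0.003 F [ 0.6  1.7 -0.5]
top 75 (array([549.3, 232.3]), array([12.5, 42.3]), 21.1) 0.053883080422420404
0.73 [407. 214. 438. 229.] [ 0.42708929 -0.3336165   0.02858786] (array([ 427.1, -335. ]), array([24. , 71.6]), 14.6)
```

View pics/t13.png

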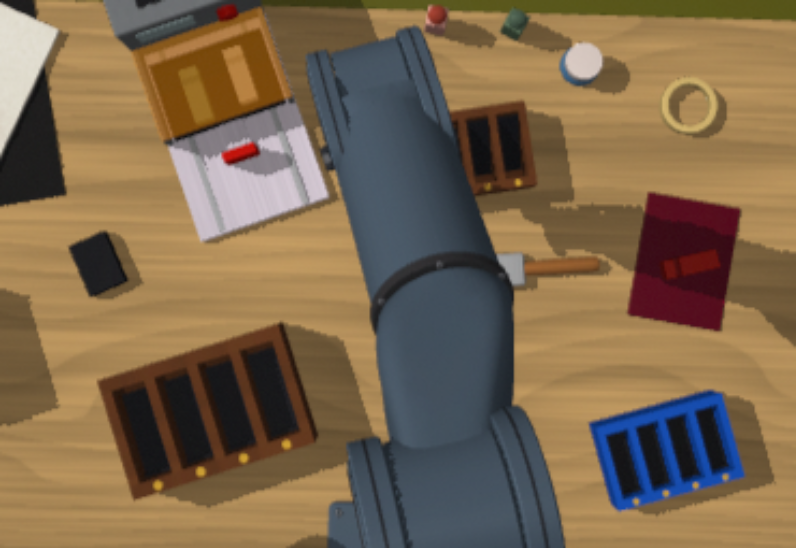

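The handle is at the predicted home position, both blanks lie under the hood at (195,93) and (240,75), and the red stone is on the mat at (690,263). Handing in.

```bash
python3 -c "
from h import *
print(job.sign_off())"
```

```text
the job is handed in; nothing more can be done
None
```

The job is handed in, though sign-off gave no verdict: by camera, the finished stone lies on the maroon mat, both blanks (green and off-white) lie flat in the carriage, the carriage is fully home and no bystander was touched.

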